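# Light up and show a valve to the inspection camera

## Robot

A 7-joint arm with a two-finger parallel gripper is mounted at the origin on the work surface. World frame = base frame: x ahead of the robot, y to its left, z up, the work surface at z = 0. Lengths are in m, angles in rad, forces in N, time in s.
With the tool pointing down it reaches from about 0.35 to 0.9 m from the base axis. Payload 8.1 kg.
Tool frame: the origin (TCP) lies at the very end of the fingers, on their centre line; the grasp point (between the pads) lies 19 mm behind it (arm.tcp_to_grasp is the z of the grasp point in the tool frame, in m); z points along the fingers, y is the line along which they close (so a half turn about z gives the same grasp; the last joint's range is limited). The gripper opens to 92 mm and grips with 3 to 60 N. Pads are 19 mm wide; open, the fingers measure 130 mm over their backs; the gripper's body (75 mm by 190 mm) begins 47 mm behind the grasp point.
Start: joints at [1.156, 0.434, 0.025, 1.573, -0.012, 1.134, -0.075], TCP at [0.192, -0.595, 0.227] pointing down, gripper open.
Joint ranges: [-2.62, 2.62], [-0.44, 2.09], [-1.27, 1.32], [0.08, 2.57], [-1.32, 4.46], [0.12, 2], [-2.74, 2.74]. Speed limits (rad/s): [2.22, 2.22, 3.01, 3.01, 3.14, 3.14, 3.14].

## Interface

Orientations are given as a rotation vector (axis times angle).
In Python, from cell import readout, vision, sign_off, arm gives the robot as it stands. The module is installed in compiled form; this text tells all that it offers.
- The arm moves only by the shell command python3 -m creep 'ROWS' [FORCE]. ROWS is JSON, a list of rows, each a list of 5 numbers: the shift along the tool's x, y, z in units of 4 cm (1.0 is 4 cm), then the turn about the tool's z in units of 4 degrees (1.0 is 4 degrees), then the opening, from 0 (shut) to 1 (fully open). A call has 1 to 12 rows; each row shifts and turns the commanded pose from where the row before left it, along the tool's axes as they then stand; what a row does not reach is not made up. A row lasts 1/8 s, in which the tool goes at most 62.5 mm and 10.7 degrees, less where a joint would pass 70% of its speed; a pose out of reach is approached as far as the arm can. A call with a number of a shift or a turn outside -1 to 1 is refused whole. A call with a gripper value outside its range is refused whole. The fingers move at their own pace and stop on an object; FORCE is the grip in N (left out, the last holds). Time passes only in rows, so rows that do not move let the fingers close. It gives the time, the measured TCP pose, the force, the opening and the grip force at its end, in the units of the state.
- readout.observe(): the state, without advancing time (a new reading comes with each control period).
- vision.get_image(name): name is "scene" or "side" or "wrist"; returns a dict with "pixels" (420x560x3 uint8, blue, green, red), "z_map" (420x560 float32, m along the optical axis (not along the pixel's ray), 0 where there is no reading), "camera_matrix" (3x3 intrinsics, pixels), "position" and "rotation" of the camera in the world. Camera axes: x right, y up, looking along -z (the intrinsics and any distortion apply to the point x, -y, -z); pixel columns grow to the right and rows downward; lengths in m; the calibration is good to about 2 mm. A picture is of the moment at which its call begins.
- sign_off(): hands the job in; it is judged then, once.
The state is a dict: "clock": time; "joints": joint angles; "dq": joint speeds; "joint_efforts": joint torques, N m; "position": TCP position; "ee_rot": TCP orientation; "force": force on the tool from outside, world axes, zero at the start; "ft_torque": the same for the moment, N m; "width": opening from 0.0 (shut) to 1.0 (fully open); "gripper_force": force on a finger pad.
Only numpy, scipy, OpenCV 4.12 (cv2) and the standard library are available. Lean on these libraries where they do the work, as an engineer would, in place of code of your own. Each camera call takes 0.05 s, during which the arm holds its last target. There are 200 camera calls.

## Task

Turn the inspection light's dial so that its pointer stands at the long mark on the scale. Then lift the valve block with three ports out of the valve base and hold it up, still and right way up, in front of the inspection camera: its port side square to the lens (so tipped back to match the camera's downward look), the middle port in the centre of the view, the port mouths 12 cm from the lens glass. Finish while holding it there, and leave everything else where it stands.

Things in the scene. Friction and masses are not known exactly. Their poses are not given: they have to be found in the camera images.
- light_dial (a joint): Angle of the light's dial, rad: 0 to 3.8, growing clockwise seen from above. The scale has eleven white marks, 0.38 rad apart, from 0 to 3.8; the sixth, at 1.90 rad, is the long thick one (15 mm long, the others 6 mm) and is the one wanted. The dial starts between 0.4 and 1.3, turns with light friction (about 0.04 N m) and stays where it is left.
- dial_grip (a point): Point on the dial's vertical axis at the height to grip, 86 mm above the bench. The dial is a grey disc (60 mm across, 6 mm thick) carrying a grip bar 42 mm long, 13 mm thick and 34 mm high, lying on top of a fixed black box (120 x 100 x 55 mm); the bar's top is 10 mm above this point and the disc's top 24 mm below it. The point turns with the dial: its x axis runs along the bar, and the pointer (white line on bar and disc) is at its -x end; z is up.
- valve_base: Fixed grey plate, 200 (x) x 100 (y) x 20 mm high, with three nests in a row along its x axis, 65 mm apart; origin under its centre. A valve block stands in each nest between two ridges 5 mm high, 30 mm long, on its port side and its back only, with about 2 mm of play; lift straight up. Which block is in which nest changes.
- valve: The three-port valve block: plain aluminium, 30 (x) x 52 (y) x 48 mm (z), flat top, 0.15 to 0.3 kg, loose. Three brass port stubs in a row stand 10 mm out of its +x side (11 mm across, 16 mm apart, 28 mm above its underside). Origin: centre of its underside, z up; its ends (+y and -y sides, 52 mm apart) are free for the fingers.
- valve_centre (a point): Centre of the three-port valve block, half-way up (24 mm above its underside), axes as the block's.
- valve_ports (a point): Mouth of the middle port of that block: 25 mm ahead (+x) of the block's centre and 4 mm above it, axes as the block's.
- camera_head: Inspection camera: white box 55 mm long with a black lens tube and a 72 mm aluminium ring light. Origin: centre of the front glass of the lens, 260 mm above the bench. x points out along the view (20 degrees below level, roughly towards the robot), y level to the camera's left, z up-ish. All of it lies behind the glass (negative x); it sits on a fixed stand with an upright column (20 mm thick, 336 mm high) 110 mm behind the glass and a base plate of 100 x 130 x 16 mm.
- valve_coil: Bystander: valve block of the same size with two ports and a black round coil (24 mm across, 22 mm high) on top, 70 mm high in all; in the valve base. Origin under its centre.
- valve_lever: Bystander: valve block of the same size with one port and a steel roller lever on top, 67 mm high in all; in the valve base. Origin under its centre.
- screwdriver: Bystander: screwdriver lying on the bench, about 200 mm long.
- gauge: Bystander: round pressure gauge lying face up, 48 mm across, 24 mm high, with a brass stem.
- tee: Bystander: small brass tee fitting, 50 mm long.
- cylinder: Bystander: pneumatic cylinder lying on the bench, about 180 mm long, 34 mm high.
- jar: Bystander: small clear jar with black cap, 56 mm across, 70 mm high.
- tape: Bystander: roll of black tape lying flat, 80 mm across, 18 mm high.
Mind the look-alikes: they are no part of the job. What is shaped like the valve but pink, purple or red is not meant.

How it is judged:
By the outcome, as a careful person would: the job done as asked, in the order asked, and still so for the second after the job is handed in, while the arm keeps its last pose, push and grip.
It also fails if it takes over 54 s, if anything falls off the work surface, if the arm or the gripper's body presses on something with over 40 N, if the wrist force passes 120 N, or if a joint passes its speed limit or range.

## Working session

There is one attempt and no reset: what is moved stays moved. The work goes in short steps, Python scripts to look and compute and a shell command to move; the robot and the scene stay as the last step left them, time stands still between calls to the robot, and variables do not carry over. Pictures are saved under pics/ and viewed, at most 10 in all, crops included, and the job is handed in when it is done.

```bash
mkdir -p pics
python3 - <<'E'
from cell import readout, vision, arm
import cv2,numpy as np
s=readout.observe(); print({k:np.round(v,3).tolist() for k,v in s.items()}); print(arm.tcp_to_grasp,[a for a in dir(arm) if a[0]!='_'])
for n in("scene","side","wrist"):
    d=vision.get_image(n); cv2.imwrite(f"pics/{n}0.png",d["pixels"]); np.savez(f"{n}0.npz",**d)
    print(n,d["position"],np.round(d["rotation"],3).tolist(),d["camera_matrix"].tolist(),[k for k in d])
a=[cv2.imread(f"pics/{n}0.png") for n in("scene","side")]
E
```

```text
{'clock': 0.0, 'joints': [1.156, 0.435, 0.025, 1.574, -0.012, 1.134, -0.075], 'dq': [-0.0, 0.001, 0.001, -0.0, -0.001, -0.0, 0.001], 'joint_efforts': [0.0, -66.783, 0.985, -31.445, -0.06, 0.043, 0.0], 'position': [0.191, -0.594, 0.226], 'ee_rot': [-3.102, -0.487, 0.001], 'force': [0.951, 0.068, -0.373], 'ft_torque': [-0.007, 0.044, -0.037], 'gripper_force': 0.0, 'width': 0.999}
-0.0188 ['PlanningError', 'tcp_to_grasp']
scene [1.24116086 0.7542258  0.78924232] [0.469, 1.184, 2.18] [[430.2818630516546, 0.0, 278.6790486742245], [0.0, 430.2818630516546, 208.3404358367282], [0.0, 0.0, 1.0]] ['pixels', 'z_map', 'camera_matrix', 'position', 'rotation']
side [ 0.49273965 -0.71190887  1.07994553] [0.681, -0.056, -0.104] [[431.3487431690488, 0.0, 279.825228294418], [0.0, 431.3487431690488, 205.11273208523357], [0.0, 0.0, 1.0]] ['pixels', 'z_map', 'camera_matrix', 'position', 'rotation']
wrist [ 0.25832793 -0.57384524  0.38337043] [-0.228, 0.165, -1.25] [[368.53924019967184, 0.0, 278.98867323879546], [0.0, 368.53924019967184, 207.13687179626186], [0.0, 0.0, 1.0]] ['pixels', 'z_map', 'camera_matrix', 'position', 'rotation']
```

View pics/scene0.png

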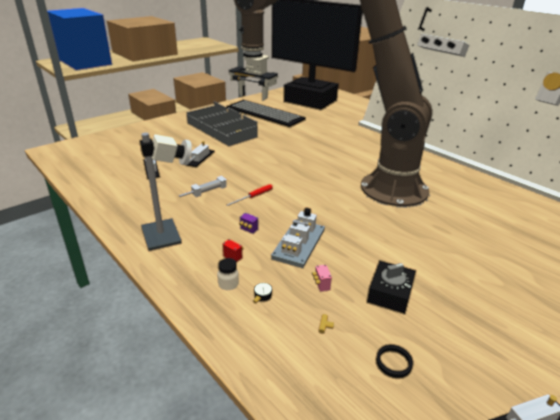

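View pics/side0.png

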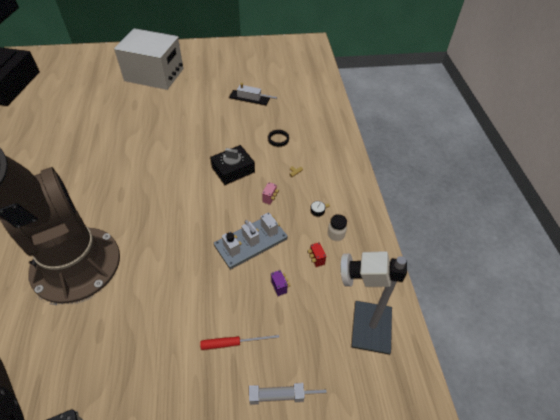

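Scene: dial box at (393,283), valve base at (298,240), camera head at (165,150). In the side view they are at (233,160), (250,238) and (372,270). Look-alikes are pink (side 270,192), purple (279,282) and red (318,253), plus the two bystander blocks in the base at side (232,242) with the coil and (250,232) with the lever. The plain block looks to be at side (270,225). Next I'll check it in a close crop and measure.

```bash
cat > h.py <<'E'
import numpy as np,cv2
from scipy.spatial.transform import Rotation as R
def load(n): return dict(np.load(n+".npz"))
def grab(n,tag):
    from cell import vision
    d=vision.get_image(n); np.savez(tag+".npz",**d); return d
def ray(d,u,v):
    K=d["camera_matrix"]; r=np.stack([(np.asarray(u)-K[0,2])/K[0,0],-(np.asarray(v)-K[1,2])/K[1,1],-np.ones(np.shape(u))],-1)
    return r@R.from_rotvec(d["rotation"]).as_matrix().T
def plane(d,u,v,z):
    r=ray(d,u,v); t=(z-d["position"][2])/r[...,2]; return d["position"]+r*t[...,None]
def cloud(d):
    v,u=np.mgrid[0:420,0:560]; return d["position"]+ray(d,u,v)*d["z_map"][...,None]
def proj(d,P):
    q=(np.asarray(P)-d["position"])@R.from_rotvec(d["rotation"]).as_matrix(); K=d["camera_matrix"]
    return np.stack([K[0,2]-K[0,0]*q[...,0]/q[...,2],K[1,2]+K[1,1]*q[...,1]/q[...,2]],-1)
def crop(d,u0,v0,u1,v1,k): return cv2.resize(d["pixels"][v0:v1,u0:u1],None,fx=k,fy=k,interpolation=cv2.INTER_CUBIC)
E
python3 - <<'E'
from h import *
s,c=load("side0"),load("scene0")
P,Q=cloud(s),cloud(c)
for nm,d,pts,x in(("side",s,P,[(233,160),(232,238),(250,230),(270,223),(372,268),(351,268),(300,240)]),("scene",c,Q,[(395,272),(292,240),(165,150),(182,152)])):
    for u,v in x: print(nm,u,v,np.round(pts[v,u],3))
def box(pts,m,t):
    q=pts[m].astype(np.float32); r=cv2.minAreaRect(q[:,:2]); print(t,len(q),np.round(r[0],4),np.round(r[1],4),round(r[2],1),"z",np.round(np.percentile(q[:,2],[5,50,95]),4))
for nm,d,p in(("side",s,P),("scene",c,Q)):
    v,u=np.mgrid[0:420,0:560]; x=d["z_map"]>0
    bx=(p[...,0]>.3)&(p[...,0]<.7)
    if nm=="side": A=(u>205)&(u<260)&(v>140)&(v<185); B=(u>205)&(u<295)&(v>205)&(v<270)
    else: A=(u>360)&(u<425)&(v>255)&(v<315); B=(u>265)&(u<335)&(v>200)&(v<270)
    box(p,x&A&(abs(p[...,2]-.055)<.004),nm+" dialbox top")
    box(p,x&A&(p[...,2]>.085)&(p[...,2]<.105),nm+" bar")
    box(p,x&B&(abs(p[...,2]-.020)<.003),nm+" base top")
    box(p,x&B&(abs(p[...,2]-.067)<.004),nm+" blocktops")
a=crop(s,205,135,305,275,4); b=crop(c,265,195,335,270,5)
cv2.imwrite("pics/c1.png",np.hstack([a,np.pad(b,((0,a.shape[0]-b.shape[0]),(0,0),(0,0)))]))
E
```

```text
side 233 160 [0.472 0.314 0.063]
side 232 238 [ 0.456 -0.015  0.086]
side 250 230 [0.508 0.011 0.081]
side 270 223 [0.568 0.039 0.069]
side 372 268 [ 0.748 -0.276  0.309]
side 351 268 [ 0.71  -0.26   0.288]
side 300 240 [0.656 0.016 0.002]
scene 395 272 [0.468 0.335 0.079]
scene 292 240 [0.567 0.06  0.068]
scene 165 150 [ 0.768 -0.237  0.294]
scene 182 152 [ 0.719 -0.235  0.274]Traceback (most recent call last):
  File "<stdin>", line 13, in <module>
  File "<stdin>", line 7, in box
cv2.error: OpenCV(4.12.0) /io/opencv/modules/imgproc/src/convhull.cpp:143: error: (-215:Assertion failed) total >= 0 && (depth == CV_32F || depth == CV_32S) in function 'convexHull'
```

Run:
```python
from h import *
s,c=load("side0"),load("scene0")
P,Q=cloud(s),cloud(c)
def box(pts,m,t):
    q=np.ascontiguousarray(pts[m].astype(np.float32)[:,:]); 
    if len(q)<5: return print(t,len(q))
    r=cv2.minAreaRect(np.ascontiguousarray(q[:,:2])); print(t,len(q),np.round(r[0],4),np.round(r[1],4),round(r[2],1),"z",np.round(np.percentile(q[:,2],[5,50,95]),4))
v,u=np.mgrid[0:420,0:560]
for nm,d,p in(("side",s,P),("scene",c,Q)):
    x=d["z_map"]>0
    if nm=="side": A=(u>205)&(u<260)&(v>140)&(v<185); B=(u>205)&(u<295)&(v>205)&(v<270); C=(u>330)&(u<410)&(v>240)&(v<300)
    else: A=(u>360)&(u<425)&(v>255)&(v<315); B=(u>265)&(u<335)&(v>200)&(v<270); C=(u>135)&(u<200)&(v>130)&(v<180)
    box(p,x&A&(abs(p[...,2]-.055)<.004),nm+" dialbox top")
    box(p,x&A&(p[...,2]>.09)&(p[...,2]<.105),nm+" bar")
    box(p,x&B&(abs(p[...,2]-.020)<.004),nm+" base top")
    box(p,x&B&(abs(p[...,2]-.068)<.004)&(p[...,0]>.53),nm+" plain top")
    box(p,x&C&(p[...,2]>.2),nm+" cam head")
    box(p,x&(abs(p[...,2]-.016)<.004)&(p[...,1]<-.15)&(p[...,0]>.7)&(p[...,0]<1.1)&(p[...,1]>-.5),nm+" stand plate")
a=crop(s,205,135,305,275,4); b=crop(c,265,195,335,270,5)
cv2.imwrite("pics/c1.png",np.hstack([a,np.pad(b,((0,a.shape[0]-b.shape[0]),(0,0),(0,0)))]))
```

```text
side dialbox top 517 [0.4668 0.3271] [0.1209 0.1035] 26.3 z [0.0513 0.0548 0.058 ]
side bar 45 [0.4678 0.3273] [0.016 0.04 ] 69.1 z [0.0908 0.0953 0.0984]
side base top 950 [0.5071 0.0211] [0.2003 0.1017] 26.3 z [0.0166 0.0197 0.0227]
side plain top 137 [0.5649 0.0502] [0.03  0.052] 26.8 z [0.0652 0.0677 0.0706]
side cam head 2000 [ 0.7543 -0.2616] [0.0695 0.1345] 77.8 z [0.2493 0.3005 0.321 ]
side stand plate 1544 [ 0.8019 -0.2801] [0.1306 0.1002] 72.8 z [0.0129 0.0157 0.0189]
scene dialbox top 871 [0.4677 0.3314] [0.1259 0.0997] 25.4 z [0.0527 0.0554 0.0579]
scene bar 84 [0.467  0.3319] [0.0149 0.0439] 74.4 z [0.091  0.0955 0.0982]
scene base top 615 [0.5046 0.0247] [0.2043 0.101 ] 26.7 z [0.0174 0.0203 0.0229]
scene plain top 136 [0.5638 0.0537] [0.0348 0.0526] 23.8 z [0.0652 0.0681 0.0707]
scene cam head 1322 [ 0.7544 -0.2567] [0.0637 0.1339] 72.8 z [0.2292 0.2873 0.3195]
scene stand plate 757 [ 0.8005 -0.2768] [0.1372 0.0996] 72.7 z [0.0134 0.0162 0.0188]
```

View pics/c1.png

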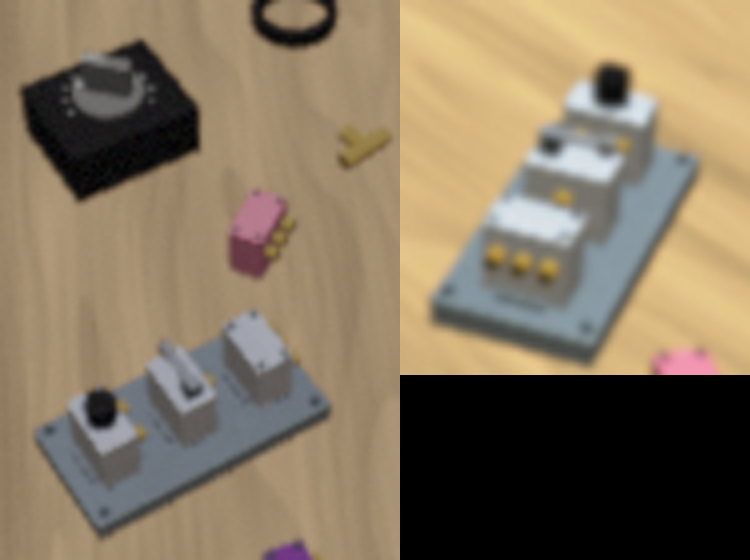

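The plain block at the +x end of the base has three brass ports, matches on size (30x52 mm, top at z=0.068) and is neither pink, purple nor red, so it is the one. It is centred near (0.564, 0.052) with +x at 26.3°. The dial axis is near (0.467, 0.329). I'll move above the dial and look with the wrist camera.

```bash
python3 -m creep '[[1,-1,0,0,1],[1,-1,0,0,1],[1,-1,0,0,1],[1,-1,0,0,1],[1,-1,0,0,1],[1,-1,0,0,1],[1,-1,0,0,1],[1,-1,0,0,1],[1,-1,0,0,1],[1,-1,0,0,1]]'
python3 -m creep '[[0.3,-1,0,0,1],[0.3,-1,0,0,1],[0.3,-1,0,0,1],[0.3,-1,0,0,1],[0.3,-1,0,0,1],[0.3,-1,0,0,1],[0.3,-1,0,0,1],[0.3,-1,0,0,1],[0.3,-1,0,0,1],[0.3,-1,0,0,1],[0,0,0,0,1]]'
```

```text
clock: 1.4
position: [0.4502, -0.0899, 0.2268]
ee_rot: [3.103, 0.487, 0.0]
force: [0.4, 0.6, -0.2]
width: 0.999
gripper_force: 0.0
clock: 2.78
position: [0.4399, 0.3295, 0.2265]
ee_rot: [-3.1, -0.495, 0.001]
force: [0.1, -0.7, -0.3]
width: 0.999
gripper_force: 0.0
```

Run:
```python
from h import *
from cell import readout
s=readout.observe(); print({k:np.round(s[k],3).tolist() for k in("clock","joints","position","ee_rot")})
M=R.from_rotvec(s["ee_rot"]).as_matrix(); print(np.round(M,3))
d=grab("wrist","w1"); print(d["position"],proj(d,[.467,.329,.095]),np.round((d["position"]-s["position"])@M,3))
cv2.imwrite("pics/w1.png",d["pixels"])
```

```text
{'clock': 2.775, 'joints': [-0.334, 0.369, -0.539, 1.725, 0.207, 1.104, -2.192], 'position': [0.44, 0.33, 0.226], 'ee_rot': [-3.1, -0.495, 0.001]}
[[ 0.95   0.311 -0.001]
 [ 0.311 -0.95   0.002]
 [-0.    -0.002 -1.   ]]
[0.50670213 0.35035578 0.38376403] [289.15564409 166.05735249] [ 0.07   0.001 -0.157]
```

View pics/w1.png

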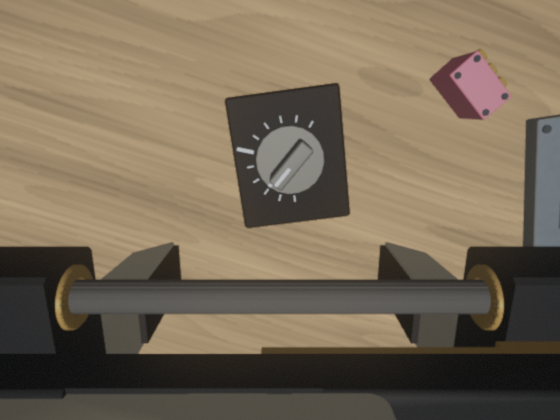

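The wrist view shows the dial at (290,160), with the pointer end of the bar at lower left (282,178) and the long mark at left (245,151). The zero mark is at (295,198) and the marks run clockwise. Next I'll measure the angles.

Run:
```python
from h import *
d=load("w1"); g=d["pixels"].astype(int); gray=g.mean(2)
v,u=np.mgrid[0:420,0:560]
P=cloud(d)
disc=(abs(P[...,2]-.062)<.003)&(np.hypot(P[...,0]-.467,P[...,1]-.329)<.04)
bar=(P[...,2]>.09)&(P[...,2]<.102)&(np.hypot(P[...,0]-.467,P[...,1]-.329)<.04)
def rect(m,z):
    q=plane(d,u[m],v[m],z)[:,:2].astype(np.float32); r=cv2.minAreaRect(np.ascontiguousarray(q)); 
    w=np.linalg.svd(q-q.mean(0),full_matrices=False)[2][0]; return r,np.degrees(np.arctan2(w[1],w[0])),q
r,a,q=rect(bar,.096); print("bar",r,a,bar.sum())
c,rad=cv2.minEnclosingCircle(np.ascontiguousarray(plane(d,u[disc],v[disc],.061)[:,:2].astype(np.float32))); print("disc",c,rad)
# white marks on dark box
m=((gray>150)&(u>225)&(u<350)&(v>85)&(v<228)).astype(np.uint8)
n,l,st,ce=cv2.connectedComponentsWithStats(m)
C=np.array(r[0])
for i in range(1,n):
    if 5<=st[i,4]<150:
        p=plane(d,ce[i,0],ce[i,1],.0555)[:2]-c; print(st[i,4],np.round(ce[i],1),"r",round(np.hypot(*p),4),"ang",round(np.degrees(np.arctan2(p[1],p[0])),1))
```

```text
bar ((0.4673166573047638, 0.3284144699573517), (0.013291053473949432, 0.04167281836271286), 69.50457763671875) 159.31947 878
disc (0.4669128954410553, 0.32808539271354675) 0.02989482879638672
8 [280.4 119.4] r 0.0358 ang 30.6
7 [295.7 118.4] r 0.0362 ang 9.3
8 [310.5 124. ] r 0.0362 ang -12.6
6 [266.  125.5] r 0.036 ang 52.3
6 [255.5 137. ] r 0.0356 ang 74.2
59 [245.  150.3] r 0.0398 ang 96.2
8 [250.  166.5] r 0.0354 ang 118.2
109 [282.1 177. ] r 0.0167 ang 177.1
7 [255.9 180.3] r 0.0352 ang 140.3
137 [231.4 189.1] r 0.0587 ang 135.4
13 [269.8 184.8] r 0.0286 ang 161.1
6 [266.  191.2] r 0.0354 ang 162.4
7 [279.4 196.9] r 0.0351 ang -175.7
7 [294.3 198.4] r 0.0359 ang -153.5
43 [343.9 220.1] r 0.0763 ang -119.3
120 [333.9 224. ] r 0.0736 ang -126.5
```

Long mark at heading about 96.4°, pointer at 159.4°, so a clockwise turn of about 63° (the dial stands at about 0.82 rad, within its stated start range). I'll align the tool with the bar at heading 159.4°, which needs a turn of −35.3 units.

```bash
python3 -m creep '[[0.63,0.25,0,-1,1],[0,0,0,-1,1],[0,0,0,-1,1],[0,0,0,-1,1],[0,0,0,-1,1],[0,0,0,-1,1],[0,0,0,-1,1],[0,0,0,-1,1],[0,0,0,-1,1],[0,0,0,-1,1],[0,0,0,-1,1],[0,0,0,-1,1]]' >/dev/null
python3 -m creep '[[0,0,0,-1,1],[0,0,0,-1,1],[0,0,0,-1,1],[0,0,0,-1,1],[0,0,0,-1,1],[0,0,0,-1,1],[0,0,0,-1,1],[0,0,0,-1,1],[0,0,0,-1,1],[0,0,0,-1,1],[0,0,0,-1,1],[0,0,0,-1,1]]' >/dev/null
python3 -m creep '[[0,0,0,-1,1],[0,0,0,-1,1],[0,0,0,-1,1],[0,0,0,-1,1],[0,0,0,-1,1],[0,0,0,-1,1],[0,0,0,-1,1],[0,0,0,-1,1],[0,0,0,-1,1],[0,0,0,-1,1],[0,0,0,-1,1],[0,0,0,-0.3,1]]'
cat > st.py <<'E'
from h import *
from cell import readout
s=readout.observe(); print({k:np.round(s[k],4).tolist() for k in("clock","joints","position","force","width","gripper_force")})
M=R.from_rotvec(s["ee_rot"]).as_matrix(); print("heading",round(np.degrees(np.arctan2(M[1,0],M[0,0])),2),"z axis",np.round(M[:,2],3))
import sys
if len(sys.argv)>3: print("units to go",np.round((np.array(list(map(float,sys.argv[1:4])))-s["position"])@M/.04,3))
E
python3 st.py .4672 .3283 .069
```

```text
clock: 7.32
position: [0.4689, 0.3226, 0.2263]
ee_rot: [0.572, 3.089, -0.002]
force: [-0.1, -0.3, 0.5]
width: 1.0
gripper_force: 0.0
{'clock': 7.325, 'joints': [0.0286, 0.5781, -1.1028, 1.6523, 0.54, 1.2529, 0.0192], 'position': [0.4689, 0.3226, 0.2263], 'force': [-0.0744, -0.2809, 0.5489], 'width': 1.0001, 'gripper_force': 0.0}
heading 159.0 z axis [ 0.    -0.002 -1.   ]
units to go [0.092 0.124 3.933]
```

```bash
python3 -m creep '[[0.09,0.12,0.8,-0.1,0.6],[0,0,0.8,0,0.6],[0,0,0.8,0,0.6],[0,0,0.8,0,0.6],[0,0,0.5,0,0.6],[0,0,0.2,0,0.6],[0,0,0,0,0.6]]' 25; python3 st.py .4672 .3283 .069
```

```text
clock: 8.2
position: [0.4668, 0.33, 0.0709]
ee_rot: [0.561, 3.091, 0.0]
force: [-0.7, -0.0, 0.6]
width: 0.603
gripper_force: 0.0
{'clock': 8.2, 'joints': [-0.07, 0.7372, -0.971, 1.8163, 0.7254, 0.9908, -0.1354], 'position': [0.4668, 0.33, 0.0709], 'force': [-0.6889, -0.0163, 0.6323], 'width': 0.6027, 'gripper_force': 0.0}
heading 159.44 z axis [ 0.  0. -1.]
units to go [-0.023 -0.037  0.048]
```

```bash
python3 -m creep '[[-0.02,-0.04,0.04,0,0.3],[0,0,0,0,0],[0,0,0,0,0],[0,0,0,0,0],[0,0,0,0,0],[0,0,0,0,0]]' 25; python3 -m creep '[[0,0,0,0.8,0],[0,0,0,0.8,0],[0,0,0,0.8,0],[0,0,0,0.8,0],[0,0,0,0.8,0],[0,0,0,0.8,0],[0,0,0,0.8,0],[0,0,0,0.8,0],[0,0,0,0.8,0],[0,0,0,0.8,0],[0,0,0,0,0]]';python3 st.py .4672 .3283 .069
```

```text
clock: 8.95
position: [0.4671, 0.3288, 0.0693]
ee_rot: [0.56, 3.091, 0.002]
force: [1.3, 1.9, -2.0]
width: 0.138
gripper_force: 25.0
clock: 10.32
position: [0.467, 0.3286, 0.0693]
ee_rot: [1.39, 2.817, 0.001]
force: [1.5, 2.5, -0.8]
width: 0.14
gripper_force: 25.0
{'clock': 10.325, 'joints': [-0.139, 0.6815, -0.84, 1.8253, 0.6286, 0.9235, -0.6115], 'position': [0.467, 0.3286, 0.0693], 'force': [1.5036, 2.4929, -0.7918], 'width': 0.1401, 'gripper_force': 24.9934}
heading 127.49 z axis [ 0.     0.001 -1.   ]
units to go [-0.01  -0.002  0.007]
```

Forces are low. About 31° is left (127.5 → 96.5), which is 7.75 units.

```bash
python3 -m creep '[[0,0,0,0.8,0],[0,0,0,0.8,0],[0,0,0,0.8,0],[0,0,0,0.8,0],[0,0,0,0.8,0],[0,0,0,0.8,0],[0,0,0,0.8,0],[0,0,0,0.8,0],[0,0,0,0.8,0],[0,0,0,0.55,0],[0,0,0,0,0]]';python3 st.py; python3 -m creep '[[0,0,0,0,0.3],[0,0,0,0,0.5],[0,0,0,0,0.5],[0,0,-1,0,0.6],[0,0,-1,0,0.8],[0,0,-1,0,1],[0,0,-1,0,1],[0,0,0,0,1]]';python3 - <<'E'
from h import *
d=grab("wrist","w2"); v,u=np.mgrid[0:420,0:560]; P=cloud(d)
C=np.array([.467,.3282])
bar=(P[...,2]>.09)&(P[...,2]<.102)&(np.hypot(P[...,0]-.467,P[...,1]-.329)<.04)
q=plane(d,u[bar],v[bar],.096)[:,:2]; w=np.linalg.svd(q-q.mean(0),full_matrices=False)[2][0]; print(bar.sum(),q.mean(0),np.degrees(np.arctan2(w[1],w[0])))
disc=(abs(P[...,2]-.062)<.003)&(np.hypot(P[...,0]-.467,P[...,1]-.329)<.04)
c,rad=cv2.minEnclosingCircle(np.ascontiguousarray(plane(d,u[disc],v[disc],.061)[:,:2].astype(np.float32))); print(c,rad)
p0=proj(d,[.467,.328,.06]).astype(int);x,y=p0
gray=d["pixels"].mean(2); m=((gray>150)&(abs(u-x)<70)&(abs(v-y)<70)).astype(np.uint8)
n,l,st,ce=cv2.connectedComponentsWithStats(m)
for i in range(1,n):
    p=plane(d,ce[i,0],ce[i,1],.0555)[:2]-c
    if 4<=st[i,4]<150 and np.hypot(*p)<.05: print(st[i,4],np.round(ce[i],1),"r",round(np.hypot(*p),4),"ang",round(np.degrees(np.arctan2(p[1],p[0])),1))
cv2.imwrite("pics/w2.png",crop(d,max(x-70,0),max(y-70,0),x+70,y+70,4))
E
```

```text
clock: 11.7
position: [0.4669, 0.3286, 0.0693]
ee_rot: [-2.092, -2.344, -0.001]
force: [1.0, 2.6, 0.2]
width: 0.139
gripper_force: 25.0
{'clock': 11.7, 'joints': [-0.2182, 0.6348, -0.7083, 1.8319, 0.528, 0.872, -1.0671], 'position': [0.4669, 0.3286, 0.0693], 'force': [1.0053, 2.585, 0.2378], 'width': 0.1389, 'gripper_force': 24.9944}
heading 96.51 z axis [ 0.  0. -1.]
clock: 12.7
position: [0.4678, 0.3296, 0.2322]
ee_rot: [2.092, 2.342, 0.008]
force: [-0.5, 0.2, -0.3]
width: 0.961
gripper_force: 0.0
795 [0.46693269 0.32859009] -83.43409276849356
(0.4668886959552765, 0.3276589512825012) 0.029923193156719208
65 [276.5 142.9] r 0.0406 ang 96.3
8 [262.  150.8] r 0.036 ang 117.6
6 [291.5 151. ] r 0.036 ang 74.2
8 [249.5 159. ] r 0.0357 ang 139.5
44 [277.  160.9] r 0.0244 ang 95.2
6 [304.  158.5] r 0.0366 ang 53.2
8 [240.8 171. ] r 0.0359 ang 161.6
6 [312.3 170.8] r 0.0363 ang 31.4
111 [277.  184.2] r 0.0029 ang 85.4
8 [238.4 185.4] r 0.0351 ang -176.3
5 [316. 185.] r 0.0367 ang 9.8
5 [240.4 199.4] r 0.0355 ang -154.4
5 [313.6 199.4] r 0.0367 ang -12.0
```

View pics/w2.png

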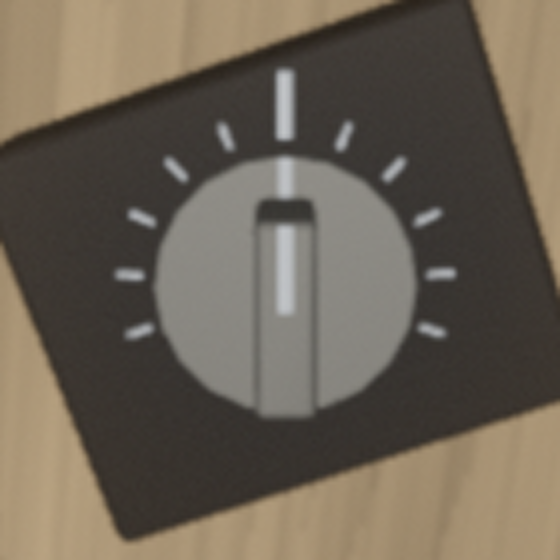

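The pointer (285,180 in the crop) lines up with the long thick mark (285,105). Next, move to the valve and turn to heading 26.3°.

```bash
python3 -m creep '[[-0.8,0.18,0,0.8,1],[-0.8,0.18,0,0,1],[-0.8,0.18,0,0,1],[-0.8,0.18,0,0,1],[-0.8,0.18,0,0,1],[-0.8,0.18,0,0,1],[-0.8,0.18,0,0,1],[-0.8,0.18,0,0,1],[-0.8,0.18,0,0,1],[0,0,0,1,1],[0,0,0,1,1],[0,0,0,1,1]]' >/dev/null;  python3 -m creep '[[0,0,0,1,1],[0,0,0,1,1],[0,0,0,1,1],[0,0,0,1,1],[0,0,0,1,1],[0,0,0,1,1],[0,0,0,1,1],[0,0,0,1,1],[0,0,0,1,1],[0,0,0,1,1],[0,0,0,1,1],[0,0,0,1,1]]' ; python3 -m creep '[[0,0,0,1,1],[0,0,0,0.7,1],[0,0,0,0,1]]' >/dev/null; python3 st.py .5645 .0517 .15
python3 - <<'E'
from h import *
d=grab("wrist","w3"); v,u=np.mgrid[0:420,0:560]; P=cloud(d); x=d["z_map"]>0
m=x&(abs(P[...,2]-.068)<.003)&(np.hypot(P[...,0]-.5645,P[...,1]-.0517)<.05)
q=np.ascontiguousarray(plane(d,u[m],v[m],.068)[:,:2].astype(np.float32)); print(m.sum(),cv2.minAreaRect(q),q.mean(0))
m=x&(abs(P[...,2]-.020)<.003)&(np.hypot(P[...,0]-.5645,P[...,1]-.0517)<.1)
q=np.ascontiguousarray(plane(d,u[m],v[m],.020)[:,:2].astype(np.float32)); print(m.sum(),cv2.minAreaRect(q))
h=cv2.cvtColor(d["pixels"],cv2.COLOR_BGR2HSV); b=((h[...,0]>15)&(h[...,0]<30)&(h[...,1]>150)&(P[...,2]>.03)&(P[...,2]<.07)).astype(np.uint8)
n,l,st,ce=cv2.connectedComponentsWithStats(b); print([(int(st[i,4]),ce[i].round().tolist()) for i in range(1,n) if st[i,4]>15])
cv2.imwrite("pics/w3.png",d["pixels"])
E
```

```text
clock: 15.75
position: [0.5488, 0.0445, 0.2275]
ee_rot: [-3.011, -0.895, 0.004]
force: [-0.2, -0.8, 0.1]
width: 1.001
gripper_force: 0.0
{'clock': 16.125, 'joints': [0.2025, 0.366, -0.5079, 1.7202, 0.1957, 1.1084, -1.4741], 'position': [0.5489, 0.0446, 0.2278], 'force': [0.0377, 0.2272, 0.5782], 'width': 0.9995, 'gripper_force': 0.0}
heading 26.48 z axis [-0.002 -0.001 -1.   ]
units to go [0.432 0.016 1.943]
2024 ((0.5649333596229553, 0.050945185124874115), (0.029760608449578285, 0.051494844257831573), 26.555889129638672) [0.5647775  0.05088388]
7043 ((0.5354750156402588, 0.03620054945349693), (0.13449595868587494, 0.09929355978965759), 26.68101692199707)
[]
```

View pics/w3.png

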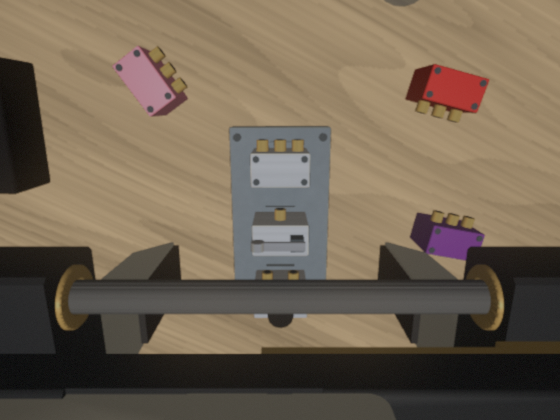

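The wrist view shows the three-port plain block at (280,168), with ports at row 145 facing +x. The lever block is at (280,235) and the coil block is below it. Heading already matches, so I'll descend.

```bash
python3 -m creep '[[0.4,0.02,0.4,0,1],[0,0,0.9,0,1],[0,0,0.9,0,1],[0,0,0.9,0,1],[0,0,0.7,0,1],[0,0,0.2,0,1],[0,0,0,0,1]]' 30; python3 st.py .5648 .0511 .028
```

```text
clock: 17.05
position: [0.5643, 0.0514, 0.069]
ee_rot: [-3.058, -0.72, 0.001]
force: [-0.3, 0.0, 1.0]
width: 0.999
gripper_force: 0.0
{'clock': 17.05, 'joints': [0.131, 0.5642, -0.4443, 1.8566, 0.328, 0.7939, -1.5942], 'position': [0.5643, 0.0514, 0.069], 'force': [-0.2772, 0.038, 1.0435], 'width': 0.9988, 'gripper_force': 0.0}
heading 26.49 z axis [-0.001  0.    -1.   ]
units to go [0.009 0.013 1.026]
```

```bash
python3 -m creep '[[0,0,0.6,0,1],[0,0,0.43,0,1],[0,0,0,0,1],[0,0,0,0,0.5],[0,0,0,0,0.4],[0,0,0,0,0.4],[0,0,0,0,0.4]]' 30; python3 -m creep '[[0,0,-0.3,0,0.4],[0,0,-0.7,0,0.4],[0,0,-1,0,0.4],[0,0,0,0,0.4]]' 30; python3 st.py
```

```text
clock: 17.92
position: [0.5645, 0.0514, 0.0282]
ee_rot: [3.058, 0.719, 0.001]
force: [0.8, -0.6, 0.4]
width: 0.613
gripper_force: 0.0
clock: 18.42
position: [0.5664, 0.052, 0.1114]
ee_rot: [3.058, 0.719, 0.009]
force: [-0.3, -1.0, -2.7]
width: 0.564
gripper_force: 30.0
{'clock': 18.425, 'joints': [0.1512, 0.5112, -0.4697, 1.8206, 0.294, 0.8731, -1.5654], 'position': [0.5664, 0.052, 0.1114], 'force': [-0.3474, -0.97, -2.7487], 'width': 0.564, 'gripper_force': 29.9963}
heading 26.46 z axis [ 0.006  0.001 -1.   ]
```

Width 0.564 × 92 mm = 51.9 mm, so the 52 mm block is held. Next I'll raise it, turn it towards the camera heading and move in front of the camera.

```bash
python3 -m creep '[[0,0,-0.4,1,0.4],[0,0,-0.4,1,0.4],[0,0,-0.4,1,0.4],[0,0,-0.3,1,0.4],[0,0,-0.3,1,0.4],[0,0,-0.3,1,0.4],[0,0,-0.3,1,0.4],[0,0,-0.3,1,0.4],[0,0,-0.3,1,0.4],[0,0,-0.3,1,0.4],[0,0,-0.3,0.9,0.4]]' 40 >/dev/null; python3 -m creep '[[0.1,0.9,0,0,0.4],[0.1,0.9,0,0,0.4],[0.1,0.9,0,0,0.4],[0.1,0.9,0,0,0.4],[0.1,0.9,0,0,0.4],[0.1,0.9,0,0,0.4],[0,0,0,0,0.4]]' >/dev/null; python3 st.py
python3 - <<'E'
from h import *
s,c=load("side0"),load("scene0")   # camera, unobstructed
fr=[]
for nm,d,(u0,u1,v0,v1) in(("side",s,(330,415,235,335)),("scene",c,(130,205,125,200))):
    P=cloud(d);v,u=np.mgrid[0:420,0:560];x=(d["z_map"]>0)&(u>u0)&(u<u1)&(v>v0)&(v<v1)&(P[...,2]>.03)
    q=P[x]; col=d["pixels"][x].mean(1)
    # heading along stand; coordinates relative to plate centre, in camera heading 162.8
    for hd in(162.8,):
        e=np.array([np.cos(np.radians(hd)),np.sin(np.radians(hd))]);n=np.array([-e[1],e[0]])
        o=np.array([.8012,-.2785]); a=(q[:,:2]-o)@e; b=(q[:,:2]-o)@n
        c20,s20=np.cos(np.radians(20)),np.sin(np.radians(20))
        L=a*c20-(q[:,2]-.26)*s20; H=a*s20+(q[:,2]-.26)*c20  # along view, up-ish
        k=(q[:,2]<.2); print(nm,"column",k.sum(),"a",np.round(np.percentile(a[k],[5,50,95]),4),"b",np.round(np.percentile(b[k],[5,50,95]),4))
        k=(q[:,2]>.21)&(a>.02)
        print(" head L pct",np.round(np.percentile(L[k],[90,95,98,99.5,100]),4))
        w=k&(col>140); print(" bright b",np.round(np.percentile(b[w],[1,10,50,90,99]),4))
        print(" hist L",np.round(np.histogram(L[k],bins=np.arange(0,.14,.01))[0]))
        for lo,hi in((.0,.03),(.03,.06),(.06,.08),(.08,.1),(.1,.13)):
            k2=k&(L>lo)&(L<hi)
            if k2.sum()>8: print("  L",lo,hi,"b",np.round(np.percentile(b[k2],[1,50,99]),3),"H",np.round(np.percentile(H[k2],[1,50,99]),3))
E
```

```text
{'clock': 20.675, 'joints': [0.3956, 0.3069, -0.2427, 1.7107, 0.082, 1.1358, -1.7464], 'position': [0.522, -0.1658, 0.251], 'force': [1.2712, 0.1503, -2.7164], 'width': 0.5641, 'gripper_force': 39.9962}
heading -17.46 z axis [-0.002 -0.001 -1.   ]
side column 289 a [-0.0082  0.0019  0.0085] b [0.0007 0.008  0.0103]
 head L pct [0.0889 0.0935 0.0961 0.0979 0.1022]
 bright b [-0.0258 -0.0194  0.0032  0.0235  0.0294]
 hist L [127 161 172 168 168 105  91  83 216 119   4   0   0   0]
  L 0.0 0.03 b [-0.025  0.013  0.029] H [0.016 0.064 0.068]
  L 0.03 0.06 b [-0.026  0.016  0.029] H [0.015 0.064 0.068]
  L 0.06 0.08 b [-0.013  0.011  0.021] H [0.027 0.053 0.059]
  L 0.08 0.1 b [-0.029  0.016  0.036] H [0.012 0.059 0.075]
scene column 360 a [-0.0064  0.164   0.2735] b [-0.0106  0.2079  0.4949]
 head L pct [0.0906 0.0951 0.0981 0.0998 0.1012]
 bright b [-0.0367 -0.0295 -0.0159  0.0139  0.024 ]
 hist L [ 66  87  98  90  93  70  39  51 140  86   4   0   0   0]
  L 0.0 0.03 b [-0.032 -0.026  0.022] H [0.013 0.054 0.068]
  L 0.03 0.06 b [-0.032 -0.027  0.02 ] H [0.013 0.049 0.068]
  L 0.06 0.08 b [-0.023 -0.017 -0.   ] H [0.022 0.044 0.059]
  L 0.08 0.1 b [-0.039 -0.021  0.024] H [0.005 0.049 0.075]
```

Now I'll test whether the wrist joint limit (q6 ≤ 2) lets the tool tilt outward at height. The arm goes up from here, where the space is clear.

```bash
python3 -m creep '[[0,0,-0.8,0,0.4],[0,0,-1,0,0.4],[0,0,-1,0,0.4],[0,0,-1,0,0.4],[0,0,-1,0,0.4],[0,0,-1,0,0.4],[0,0,-1,0,0.4],[0,0,-1,0,0.4],[0,0,0,0,0.4]]' 40 ; python3 st.py
```

```text
clock: 21.8
position: [0.5244, -0.1611, 0.5661]
ee_rot: [-3.107, 0.466, -0.006]
force: [-0.5, -0.1, -3.8]
width: 0.565
gripper_force: 40.0
{'clock': 21.8, 'joints': [0.3501, 0.258, -0.2245, 1.019, 0.0592, 1.8662, -1.7182], 'position': [0.5244, -0.1611, 0.5661], 'force': [-0.4568, -0.0528, -3.8314], 'width': 0.5654, 'gripper_force': 39.9964}
heading -17.06 z axis [ 0.004 -0.    -1.   ]
```

```bash
python3 -m creep '[[0,0,-1,0,0.4],[0,0,-1,0,0.4],[0,0,-1,0,0.4],[0,0,0,0,0.4]]' 40 ; python3 st.py
```

```text
clock: 22.3
position: [0.52, -0.1614, 0.6232]
ee_rot: [3.099, -0.471, 0.022]
force: [0.2, 0.7, -1.9]
width: 0.566
gripper_force: 40.0
{'clock': 22.3, 'joints': [0.0058, 0.2694, 0.3187, 0.8715, -0.0865, 1.9971, -1.596], 'position': [0.52, -0.1614, 0.6232], 'force': [0.2348, 0.6662, -1.9249], 'width': 0.5656, 'gripper_force': 39.9964}
heading -17.29 z axis [ 0.013 -0.009 -1.   ]
```

```bash
python3 -m creep '[[0,0,-1,0,0.4],[0,0,-1,0,0.4],[0,0,-1,0,0.4],[0,0,0,0,0.4]]' 40 ; python3 st.py;  python3 -m creep '[[0,0,0.5,0,0.4],[0,0,0,0,0.4],[0,0,0,0,0.4]]' 40 ; python3 st.py
```

```text
clock: 22.8
position: [0.4993, -0.1549, 0.6707]
ee_rot: [3.084, -0.465, 0.165]
force: [-0.1, 0.2, -2.2]
width: 0.565
gripper_force: 40.0
{'clock': 22.8, 'joints': [-0.1374, 0.202, 0.4956, 0.852, -0.1081, 2.0017, -1.5764], 'position': [0.4993, -0.1549, 0.6707], 'force': [-0.1032, 0.1806, -2.2353], 'width': 0.5647, 'gripper_force': 39.9965}
heading -17.16 z axis [ 0.101 -0.034 -0.994]
clock: 23.18
position: [0.5021, -0.1557, 0.6494]
ee_rot: [3.084, -0.466, 0.158]
force: [0.3, -0.2, -2.7]
width: 0.563
gripper_force: 40.0
{'clock': 23.175, 'joints': [-0.1533, 0.1849, 0.4908, 0.9288, -0.0927, 1.9444, -1.5833], 'position': [0.5021, -0.1557, 0.6494], 'force': [0.2725, -0.1553, -2.7332], 'width': 0.5626, 'gripper_force': 39.9964}
heading -17.18 z axis [ 0.097 -0.033 -0.995]
```

The tilt builds up in the right direction and stays when I back off (now 5.9°). I'll continue gently to 20°.

```bash
python3 -m creep '[[0,0,-0.5,0,0.4],[0,0,-0.5,0,0.4],[0,0,-0.5,0,0.4],[0,0,-0.5,0,0.4],[0,0,-0.5,0,0.4],[0,0,-0.5,0,0.4],[0,0,0,0,0.4]]' 40 ; python3 st.py
```

```text
clock: 24.05
position: [0.4776, -0.1481, 0.707]
ee_rot: [3.066, -0.463, 0.277]
force: [-0.7, -0.2, -2.9]
width: 0.562
gripper_force: 40.0
{'clock': 24.05, 'joints': [-0.2992, 0.1389, 0.6522, 0.8458, -0.0984, 2.0023, -1.5791], 'position': [0.4776, -0.1481, 0.707], 'force': [-0.663, -0.1935, -2.9075], 'width': 0.5619, 'gripper_force': 39.9964}
heading -17.15 z axis [ 0.171 -0.055 -0.984]
```

```bash
python3 -m creep '[[0,0,-0.6,0,0.4],[0,0,-0.6,0,0.4],[0,0,-0.6,0,0.4],[0,0,-0.6,0,0.4],[0,0,-0.6,0,0.4],[0,0,-0.6,0,0.4],[0,0,-0.6,0,0.4],[0,0,-0.6,0,0.4],[0,0,0,0,0.4]]' 40 ; python3 st.py
```

```text
clock: 25.18
position: [0.4343, -0.1371, 0.7686]
ee_rot: [3.024, -0.458, 0.485]
force: [-0.9, -1.5, -2.5]
width: 0.565
gripper_force: 40.0
{'clock': 25.175, 'joints': [-0.5076, 0.0, 0.6847, 0.8233, 0.0394, 2.0022, -1.6723], 'position': [0.4343, -0.1371, 0.7686], 'force': [-0.9439, -1.4755, -2.4828], 'width': 0.5645, 'gripper_force': 39.9961}
heading -17.26 z axis [ 0.299 -0.09  -0.95 ]
```

```bash
python3 -m creep '[[0,0,-0.5,0,0.4],[0,0,-0.5,0,0.4],[0,0,0,0,0.4]]' 40 >/dev/null; python3 st.py;  python3 -m creep '[[0,0,0.6,0,0.4],[0,0,0.6,0,0.4],[0,0,0,0,0.4]]' 40 >/dev/null; python3 st.py
```

```text
{'clock': 25.55, 'joints': [-0.1572, -0.0039, 0.3095, 0.7985, 0.051, 2.0022, -1.691], 'position': [0.4235, -0.1352, 0.7809], 'force': [-0.9944, -1.0684, -2.6949], 'width': 0.5604, 'gripper_force': 39.9961}
heading -17.37 z axis [ 0.326 -0.096 -0.94 ]
{'clock': 25.925, 'joints': [-0.1699, -0.0445, 0.2959, 0.9792, 0.068, 1.8662, -1.7102], 'position': [0.4401, -0.1381, 0.7333], 'force': [0.51, 0.2421, -2.0736], 'width': 0.569, 'gripper_force': 39.9966}
heading -17.14 z axis [ 0.322 -0.094 -0.942]
```

```bash
python3 st.py .520 -.191 .180
```

```text
{'clock': 25.925, 'joints': [-0.1699, -0.0445, 0.2959, 0.9792, 0.068, 1.8662, -1.7102], 'position': [0.4401, -0.1381, 0.7333], 'force': [0.51, 0.2421, -2.0736], 'width': 0.569, 'gripper_force': 39.9966}
heading -17.14 z axis [ 0.322 -0.094 -0.942]
units to go [-2.471  0.744 13.8  ]
```

```bash
python3 -m creep '[[-0.18,0.05,0.6,0,0.4],[-0.18,0.05,1,0,0.4],[-0.18,0.05,1,0,0.4],[-0.18,0.05,1,0,0.4],[-0.18,0.05,1,0,0.4],[-0.18,0.05,1,0,0.4],[-0.18,0.05,1,0,0.4]]' >/dev/null; python3 st.py; python3 -m creep '[[-0.18,0.05,1,0,0.4],[-0.18,0.05,1,0,0.4],[-0.18,0.05,1,0,0.4],[-0.18,0.05,1,0,0.4],[-0.18,0.05,1,0,0.4],[-0.18,0.05,1,0,0.4],[-0.18,0.05,0.7,0,0.4],[0,0,0.4,0,0.4],[0,0,0,0,0.4]]' >/dev/null; python3 st.py .574 -.208 .189
python3 - <<'E'
from h import *
a=grab("side","s4"); b=grab("scene","c4")
from cell import readout
o=readout.observe(); M=R.from_rotvec(o["ee_rot"]).as_matrix(); g=o["position"]-.0188*M[:,2]
ps,pc=proj(a,g),proj(b,g); print(ps,pc,g)
i=crop(a,*(int(ps[0])-45,int(ps[1])-45,int(ps[0])+45,int(ps[1])+45),4); j=crop(b,*(int(pc[0])-45,int(pc[1])-45,int(pc[0])+45,int(pc[1])+45),4)
cv2.imwrite("pics/h4.png",np.hstack([i,j]))
E
```

```text
{'clock': 26.8, 'joints': [-0.1402, -0.1253, 0.2968, 1.7064, 0.0823, 1.211, -1.7245], 'position': [0.4771, -0.1629, 0.4696], 'force': [0.8802, 0.35, -2.0702], 'width': 0.5631, 'gripper_force': 39.9966}
heading -17.2 z axis [ 0.327 -0.094 -0.94 ]
{'clock': 27.925, 'joints': [-0.0521, 0.188, 0.343, 2.1302, -0.1266, 0.4909, -1.4934], 'position': [0.5206, -0.1888, 0.1857], 'force': [0.0269, 0.0546, -1.2471], 'width': 0.5622, 'gripper_force': 39.9964}
heading -17.14 z axis [ 0.325 -0.095 -0.941]
units to go [1.361 0.067 0.401]
[257.12392023 267.22804261] [251.29768872 160.08400472] [ 0.51474317 -0.18715859  0.20475159]
```

View pics/h4.png

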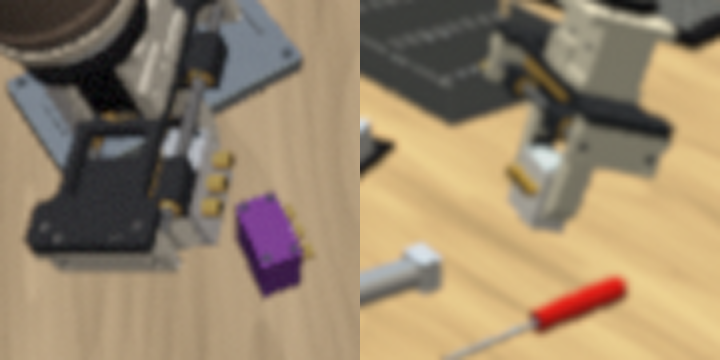

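The block is held square: three brass ports at side (266,268) and scene (246,159) face the camera. I'll measure the ports and block in the tool frame.

```bash
cat > meas.py <<'E'
from h import *
from cell import readout
import sys
o=readout.observe(); M=R.from_rotvec(o["ee_rot"]).as_matrix(); p0=np.array(o["position"])
v,u=np.mgrid[0:420,0:560]
for n in("side","scene"):
    d=grab(n,n+sys.argv[1]); P=cloud(d); T=(P-p0)@M
    near=(d["z_map"]>0)&(abs(T[...,0])<.045)&(abs(T[...,1])<.045)&(abs(T[...,2]+.019)<.045)
    h=cv2.cvtColor(d["pixels"],cv2.COLOR_BGR2HSV)
    br=near&(h[...,0]>14)&(h[...,0]<32)&(h[...,1]>110)&(T[...,0]>.008)
    q=T[br]; print(n,"brass",br.sum(),"x",np.round(np.percentile(q[:,0],[5,50,95]),4),"y",np.round(np.percentile(q[:,1],[2,50,98]),4),"mean",q[:,1].mean().round(4),"z",np.round(np.percentile(q[:,2],[2,50,98]),4))
    f=near&~br&(h[...,1]<60)&(abs(T[...,0]-.015)<.006)&(abs(T[...,1])<.022)   # front face
    q=T[f]
    if len(q)>20:
        A=np.c_[q[:,1:],np.ones(len(q))]; k=np.linalg.lstsq(A,q[:,0],rcond=None)[0]; print("  front n",len(q),"x",np.round(np.median(q[:,0]),4),"slopes deg y,z",np.degrees(k[:2]).round(1),"z range",np.round(np.percentile(q[:,2],[1,99]),4),"y",np.round(np.percentile(q[:,1],[1,99]),4))
    t=near&~br&(h[...,1]<60)&(abs(T[...,0])<.013)&(abs(T[...,1])<.02)&(T[...,2]<-.03)
    q=T[t]
    if len(q)>5: print("  top n",len(q),"z",np.round(np.percentile(q[:,2],[5,50,95]),4))
E
python3 meas.py 5
```

```text
side brass 40 x [0.0194 0.0237 0.027 ] y [-0.019   0.0015  0.0206] mean 0.0006 z [-0.0227 -0.02   -0.0153]
  front n 97 x 0.0158 slopes deg y,z [2.  1.5] z range [-0.0385  0.0113] y [-0.0215  0.0218]
  top n 26 z [-0.038  -0.0361 -0.0331]
scene brass 28 x [0.0161 0.023  0.0252] y [-0.026  -0.003   0.0177] mean -0.0028 z [-0.0243 -0.0207 -0.0149]
  front n 67 x 0.0136 slopes deg y,z [0.2 0.5] z range [-0.0385  0.0069] y [-0.021   0.0214]
  top n 30 z [-0.0387 -0.0374 -0.0354]
```

```bash
cat > goal.py <<'E'
from h import *
from cell import readout
o=readout.observe(); M=R.from_rotvec(o["ee_rot"]).as_matrix(); m=np.array([.0248,0,-.017])
G=np.array([.6962,-.2463,.26]); hd=np.radians(162.75); V=np.array([.9397*np.cos(hd),.9397*np.sin(hd),-.342])
mouth=o["position"]+M@m; print("clock",o["clock"],"mouth",mouth.round(4),"units",((G+.12*V-mouth)@M/.04).round(3))
Y=np.cross([0,0,1],V); Y/=np.linalg.norm(Y); Z=np.cross(V,Y)
r=mouth-G; print("in camera mm",(np.array([r@V,r@Y,r@Z])*1e3).round(1),"square err deg",np.degrees(np.arccos(min(1,-M[:,0]@V))).round(2),"roll",np.degrees(M[:,1]@Z).round(2),"grip",o["gripper_force"],"dq",np.abs(o["dq"]).max())
E
python3 goal.py
```

```text
clock 28.125 mouth [ 0.5374 -0.1942  0.2118] units [1.337 0.071 0.294]
in camera mm [173.5  -2.7  11.8] square err deg 0.08 roll -0.39 grip 39.99643921852112 dq 0.007196667480009911
```

```bash
python3 -m creep '[[0.3,0.02,0.1,0,0.4],[0.4,0.03,0.1,0,0.4],[0.4,0.02,0.1,0,0.4],[0.2,0,0,0,0.4],[0,0,0,0,0.4],[0,0,0,0,0.4]]' 40; python3 goal.py
```

```text
clock: 28.88
position: [0.5692, -0.207, 0.192]
ee_rot: [3.017, -0.454, 0.529]
force: [0.2, 1.1, -1.4]
width: 0.561
gripper_force: 40.0
clock 28.875 mouth [ 0.586  -0.2122  0.2164] units [ 0.083 -0.004 -0.037]
in camera mm [123.3   0.2  -1.5] square err deg 0.18 roll -0.37 grip 39.99637484550476 dq 0.005767620157561297
```

```bash
python3 -m creep '[[0.08,0,-0.05,0,0.4],[0,0,0,0,0.4],[0,0,0,0,0.4],[0,0,0,0,0.4]]' 40; python3 goal.py; python3 meas.py 6
python3 - <<'E'
from h import *
a,b=load("side6"),load("scene6"); v,u=np.mgrid[0:420,0:560]
# ring-to-block gap direct within each view, in camera axes
G=np.array([.6962,-.2463,.26]); hd=np.radians(162.75); V=np.array([.9397*np.cos(hd),.9397*np.sin(hd),-.342]);Y=np.cross([0,0,1],V);Y/=np.linalg.norm(Y);Z=np.cross(V,Y)
for n,d in(("side",a),("scene",b)):
    P=cloud(d)-G; C=np.stack([P@V,P@Y,P@Z],-1); ok=d["z_map"]>0
    k=ok&(C[...,0]>-.025)&(C[...,0]<.012)&(abs(C[...,1])<.05)&(abs(C[...,2])<.05)
    q=C[k]; print(n,"ring x99",np.percentile(q[:,0],[50,97,99.5]).round(4),"y",np.percentile(q[:,1],[.5,99.5]).round(4),"z",np.percentile(q[:,2],[.5,99.5]).round(4))
    h=cv2.cvtColor(d["pixels"],cv2.COLOR_BGR2HSV); k=ok&(h[...,0]>14)&(h[...,0]<32)&(h[...,1]>110)&(abs(C[...,0]-.125)<.012)&(abs(C[...,1])<.03)&(abs(C[...,2])<.015)
    q=C[k]; print("  brass",len(q),"x",np.percentile(q[:,0],[2,50]).round(4),"y",q[:,1].mean().round(4),"z",np.median(q[:,2]).round(4))
x=np.hstack([crop(a,230,215,420,345,2),crop(b,130,115,270,245,2)]); cv2.imwrite("pics/f.png",x)
E
```

```text
clock: 29.38
position: [0.5718, -0.2077, 0.1952]
ee_rot: [3.016, -0.454, 0.529]
force: [-0.5, 0.4, -2.4]
width: 0.562
gripper_force: 40.0
clock 29.375 mouth [ 0.5885 -0.213   0.2196] units [-0.007 -0.002  0.015]
in camera mm [1.197e+02 1.000e-01 6.000e-01] square err deg 0.15 roll -0.37 grip 39.996519684791565 dq 0.0016648307005897281
side brass 49 x [0.0189 0.0236 0.0266] y [-0.0194  0.0013  0.0205] mean 0.0013 z [-0.0232 -0.0201 -0.0147]
  front n 67 x 0.016 slopes deg y,z [0.3 1.1] z range [-0.0377  0.0112] y [-0.0212  0.0218]
  top n 15 z [-0.0377 -0.036  -0.0337]
scene brass 28 x [0.0159 0.022  0.0245] y [-0.022  -0.0024  0.0196] mean -0.0005 z [-0.023  -0.0197 -0.014 ]
  front n 64 x 0.0134 slopes deg y,z [-0.1  1.8] z range [-0.0392  0.0063] y [-0.0215  0.0209]
  top n 27 z [-0.0384 -0.0372 -0.0319]
side ring x99 [-0.0167 -0.0057 -0.0013] y [-0.0313  0.0361] z [-0.0276  0.0372]
  brass 49 x [0.1178 0.1209] y 0.0014 z 0.0037
scene ring x99 [-0.0156 -0.0038 -0.0026] y [-0.0395  0.025 ] z [-0.0326  0.0359]
  brass 28 x [0.1195 0.1226] y -0.0003 z 0.0033
```

View pics/f.png

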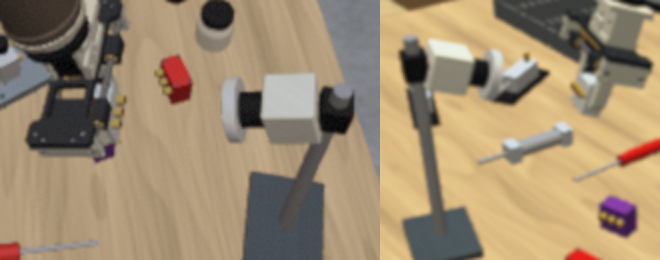

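The final view shows the block held in front of the lens, ports towards it (side about (290,268), ring light about (347,270)). By measurement the port mouths are 120 mm out, within about 1 mm of centre and square to within about 1–2°. I'm handing it in.

```bash
python3 -c "
from cell import sign_off
print(sign_off())"
```

```text
the job is handed in; nothing more can be done
None
```

The job is handed in at about 29.5 s: the dial's pointer stands at the long mark, and the three-port valve block is held still in front of the inspection camera, ports about 120 mm from the glass, within about 1 mm of centre and square to within about 1–2° by my measurements; the one doubt is that the tilt was made at the limit of joint 6, which read up to 2.002 against its stated 2.

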